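# Clear the bench through the rocker chute

## Robot

A 6-joint arm with a two-finger parallel gripper is mounted at the origin on a cart in front of the work surface, level with it; the furniture and walls round the work are solid. World frame = base frame: x ahead of the robot, y to its left, z up, the work surface at z = 0. Lengths are in m, angles in degrees, forces in N, time in s.
With the tool pointing down it reaches from about 0.3 to 0.75 m from the base axis. Payload 8.5 kg.
Tool frame: the origin (TCP) lies at the very end of the fingers, on their centre line; the grasp point (between the pads) lies 19 mm behind it (env.tcp_to_grasp is the distance from the TCP to the grasp point, in m); z points along the fingers, y is the line along which they close (so a half turn about z gives the same grasp; the last joint's range is limited). The gripper opens to 85 mm and grips with 20 to 120 N. Pads are 22 mm wide; open, the fingers measure 114 mm over their backs; the gripper's body (76 mm by 85 mm) begins 54 mm behind the grasp point. The pads swing forward as they close: fully open they stand 13 mm farther back than shut.
Start: joints at [55.101, 21.807, 74.336, -0, 83.858, -12.336], TCP at [0.211, 0.508, 0.231] pointing down, gripper open.
Joint ranges: [-178.18, 178.18], [-50.72, 133.34], [12.68, 142.11], [-81.47, 261.47], [9.98, 163.14], [-165.26, 165.26]. Speed limits (degrees/s): [136.94, 136.94, 180, 180, 180, 180].

## Interface

Orientations are given as a 3x3 rotation matrix whose columns are the frame's x, y, z axes.
In Python, from rig import status, get_image, env gives the robot as it stands.
- The arm moves only by the shell command python3 -m handwheel 'ROWS' [FORCE]. ROWS is text: rows parted by semicolons, each of 7 numbers parted by spaces: the shift along the world's x, y, z in cm, then the turn, a rotation vector about the world's x, y, z in degrees, then the opening, from 0 (shut) to 1 (fully open). In form: dx dy dz wx wy wz gripper; .... A call has 1 to 8 rows; each row is the pose to reach, as a shift and turn from the pose commanded when the call began; what a row does not reach only later rows make up. A row lasts 1/12 s, in which the tool goes at most 41.7 mm and 7.16 degrees, less where a joint would pass 70% of its speed; a pose out of reach is approached as far as the arm can. A call with a gripper value outside its range is refused whole. The fingers move at their own pace and stop on an object; FORCE is the grip in N (left out, the last holds). Time passes only in rows, so rows that repeat a pose let the fingers close. It gives the time, the measured TCP pose, the force, the opening and the grip force at its end, in the units of the state.
- status.observe(): the state, without advancing time (a new reading comes with each control period).
- get_image(name): name is "side" or "top"; returns a dict with "color" (480x640x3 uint8, red, green, blue), "vertical_fov" (degrees; the focal length in pixels is half the picture's height over the tangent of half this angle, whatever the lens; pixels are square), "cx", "cy" (the principal point, pixels), "k1" (the pictures are not rectified: a ray, as slopes to the right and down, at radius r is drawn at 1 + k1 r^2 times it, then the intrinsics apply), "xyz" and "orientation" of the camera in the world. Camera axes: x right, y down, z forward; pixel columns grow to the right and rows downward; lengths in m; the calibration is good to about 2 mm. A picture is of the moment at which its call begins. There is no depth.
- env.close_job(): hands the job in; it is judged then, once.
The state is a dict: "time_s": time; "q": joint angles; "qvel": joint speeds; "joint_efforts": joint torques, N m; "position": TCP position; "tool_rot": TCP orientation; "ft_force": force on the tool from outside, world axes, zero at the start; "wrist_torque": the same for the moment, N m; "grip_width": finger opening in m; "gripper_force": force on a finger pad.
Only numpy, scipy, OpenCV 4.12 (cv2) and the standard library are available. Lean on these libraries where they do the work, as an engineer would, in place of code of your own. Each camera call takes 0.05 s, during which the arm holds its last target. There are 200 camera calls.

## Task

Put the small loose pieces on the bench (test tiles, wooden rib, eraser) away in the covered storage box by way of its rocker chute. First lift the steel hold-down weight off the tray and stand it on the table, then lay each piece on the box side of the tray, so that its own weight tips the tray and it slides into the box. When all are in and the tray has swung back level, stand the weight back on its end of the tray to hold it, and leave the cup and the pigment pot alone.

Things in the scene. Friction and masses are not known exactly. Their poses are not given: they have to be found in the camera images.
- rocker (a joint): tilt of the rocker tray (rad): 0 level, against its stop; up to 0.56 when tipped down toward the box. A weak spring (about 0.005 N m) swings it back to 0 within about 3 s when nothing lies on it; any piece laid with its centre 35 mm or more past the pivot toward the box tips it, unless the hold-down weight stands on the other end.
- load_spot (a point): good place to lay a piece: point on the floor of the rocker tray (polished aluminium, slippery), on its middle line, 55 mm past the pivot toward the box; 165 mm above the table when level. x axis along the tray toward the box, y across it, z out of its floor; it tips with the tray. The open outlet edge is 55 mm beyond this point. Uprights outside the lips rise 9 mm above the tray floor.
- weight_spot (a point): where the weight stands: point on the tray floor on its middle line, 65 mm behind the pivot (away from the box). Axes as load_spot. The tray is 150 mm wide between its side lips, which are 3 mm thick and rise 13 mm above its floor; a like lip closes this end, 47 mm behind this point.
- box_in (a point): centre of the inner floor of the storage box, 8 mm above the table; x axis level, from pivot to box, z up; the pivot is 188 mm behind it. Wooden box, inside 208 (x) x 176 (y) mm, walls 8 mm, with a polished ramp under the outlet, top 204 mm above the table. A clear cover closes the top, beginning 80 mm past load_spot (25 mm past the level outlet edge), so that pieces enter only over the tray.
- weight_c (a point): steel hold-down weight, 0.28 to 0.42 kg: block 64 (x) x 44 (y) x 24 mm high with an upright grip rib on top, 50 (x) x 12 (y) x 20 mm high, total height 44 mm. Point: middle of the rib, 34 mm above its underside; z up. At the start it stands on the rocker tray.
- weight: the same weight; origin at the centre of its underside, axes as weight_c.
- tile_1_c (a point): white glazed test tile, 50 (x) x 58 (y) x 8.5 mm, 45 to 70 g, lying flat on the table. Point: its centre. May be absent.
- tile_2_c (a point): dark blue glazed test tile, 50 (x) x 58 (y) x 8.5 mm, 45 to 70 g, lying flat on the table. Point: its centre. May be absent.
- tile_3_c (a point): nearly black glazed test tile, 50 (x) x 58 (y) x 8.5 mm, 45 to 70 g, lying flat on the table. Point: its centre. May be absent.
- rub_c (a point): white eraser, 20 (x) x 42 (y) x 12 mm, 38 to 59 g, lying flat on the table. Point: its centre. May be absent.
- rib_c (a point): potter's wooden rib, flat piece 52 (x) x 112 (y) x 9 mm with cut-off corners, 42 to 65 g, lying flat on the table. Point: its centre. May be absent.
- banding_wheel: potter's turntable standing on the table between robot and pieces, fixed; not used. Origin: centre of its foot, on the table; head about 200 mm wide, 150 mm high.
- cup_c (a point): terracotta bisque cup, 65 mm wide, 50 mm high, standing on the table; bystander. Point: on its axis, 25 mm up.
- pot_c (a point): pigment pot with screw cap, 41 mm wide, 50 mm high, standing on the table; bystander. Point: on its axis, 25 mm up.

How it is judged (in metres and radians):
On the way, in this order (a step that is already met when the one before it is completed fails the run):
1. the weight stands upright on the table, released (height (world z) of weight_c below 0.045 m and angle between weight_c's own z axis and vertical below 0.15 rad and contact force between weight and the fingers below 0.05 N), for 0.2 s.
2. every piece is in the box, sent over the rocker (x of tile_1_c in the frame of box_in between -0.1 and 0.11 m and y of tile_1_c in the frame of box_in between -0.09 and 0.09 m and z of tile_1_c in the frame of box_in between -0.005 and 0.115 m and x of tile_2_c in the frame of box_in between -0.1 and 0.11 m and y of tile_2_c in the frame of box_in between -0.09 and 0.09 m and z of tile_2_c in the frame of box_in between -0.005 and 0.115 m and x of tile_3_c in the frame of box_in between -0.1 and 0.11 m and y of tile_3_c in the frame of box_in between -0.09 and 0.09 m and z of tile_3_c in the frame of box_in between -0.005 and 0.115 m and x of rub_c in the frame of box_in between -0.1 and 0.11 m and y of rub_c in the frame of box_in between -0.09 and 0.09 m and z of rub_c in the frame of box_in between -0.005 and 0.115 m and x of rib_c in the frame of box_in between -0.1 and 0.11 m and y of rib_c in the frame of box_in between -0.09 and 0.09 m and z of rib_c in the frame of box_in between -0.005 and 0.115 m), for 0.2 s.
3. the weight stands on its end of the level tray, released (x of weight_c in the frame of weight_spot between -0.03 and 0.03 m and y of weight_c in the frame of weight_spot between -0.045 and 0.045 m and z of weight_c in the frame of weight_spot between 0.028 and 0.042 m and angle between weight_c's own z axis and vertical below 0.1 rad and value of joint rocker below 0.04 rad and contact force between weight and the fingers below 0.05 N), for 0.2 s.
At the end, for the whole second after the job is handed in: All pieces present lie inside the storage box; the tray is level (within 0.04 rad) with the weight standing upright on its end, within 30 mm along and 45 mm across of its spot, released and at rest (all of step 2 and all of step 3 and linear speed of weight below 0.03 m/s); the robot touches nothing.
It fails at once if the cup or the pot is pushed more than 25 mm or tipped over (distance of any of cup_c, pot_c from where it was at the start of the episode above 0.025 m or angle between any of cup_c, pot_c's own z axis and vertical above 0.5 rad).
Of tile_1, tile_2, tile_3, rub, rib only 4 to 5 are there at a start; the rules pass over those that are not, and their reading is None.
At some moment in a run one of tile_1, tile_2, tile_3, rub, rib may be knocked a few centimetres aside while the robot is not near it.
Once in a run the grip may slacken for a moment while it holds something.
It also fails if it takes over 210 s, if anything falls off the work surface, if the arm or the gripper's body presses on something with over 40 N, if the wrist force passes 120 N, or if a joint passes its speed limit or range.

## Working session

There is one attempt and no reset: what is moved stays moved. The work goes in short steps, Python scripts to look and compute and a shell command to move; the robot and the scene stay as the last step left them, time stands still between calls to the robot, and variables do not carry over. Pictures are saved under pics/ and viewed, at most 14 in all, crops included, and the job is handed in when it is done.

```bash
ls; mkdir -p pics
cat > h.py <<'E'
import numpy as np, cv2
from rig import status, get_image, env
def snap(name,f=None):
    d=get_image(name)
    if f: cv2.imwrite('pics/'+f,d['color'][:,:,::-1])
    return d
def intr(d):
    f=240/np.tan(np.radians(d['vertical_fov'])/2); return f
def ray(d,u,v):
    f=intr(d); x=(u-d['cx'])/f; y=(v-d['cy'])/f
    a,b=x,y
    for _ in range(30):
        s=1+d['k1']*(a*a+b*b); a,b=x/s,y/s
    R=np.array(d['orientation']); return np.array(d['xyz']),R@np.array([a,b,1.])
def plane(d,u,v,z):
    o,r=ray(d,u,v); return o+r*(z-o[2])/r[2]
def proj(d,p):
    R=np.array(d['orientation']); c=R.T@(np.array(p)-np.array(d['xyz'])); a,b=c[:2]/c[2]; s=1+d['k1']*(a*a+b*b); f=intr(d)
    return np.array([d['cx']+f*a*s,d['cy']+f*b*s])
E
python3 - <<'E'
from h import *
for n in ('top','side'):
    d=snap(n,n+'0.png'); print(n,{k:(np.round(v,3).tolist() if k!='color' else 0) for k,v in d.items()})
s=status.observe(); print({k:np.round(v,3).tolist() for k,v in s.items()})
E
```

```text
pics
top {'color': 0, 'vertical_fov': 43.157, 'cx': 324.087, 'cy': 236.321, 'k1': -0.192, 'xyz': [0.473, -0.073, 1.644], 'orientation': [[-0.005, -0.999, 0.053], [-1.0, 0.006, 0.014], [-0.014, -0.052, -0.999]]}
side {'color': 0, 'vertical_fov': 54.844, 'cx': 323.638, 'cy': 242.719, 'k1': -0.053, 'xyz': [0.443, -0.896, 0.627], 'orientation': [[0.988, -0.062, 0.138], [-0.15, -0.512, 0.846], [0.018, -0.857, -0.515]]}
{'time_s': 0.1, 'q': [55.103, 21.839, 74.377, -0.001, 83.857, -12.337], 'qvel': [-0.018, -0.123, -0.024, -0.024, -0.142, 0.169], 'joint_efforts': [0.004, -44.922, -23.166, -0.0, 0.004, -0.0], 'position': [0.211, 0.508, 0.231], 'tool_rot': [[-0.923, 0.384, -0.001], [0.384, 0.923, -0.001], [0.0, -0.001, -1.0]], 'ft_force': [-0.495, 0.944, -0.899], 'wrist_torque': [0.038, 0.037, -0.019], 'gripper_force': 0.0, 'grip_width': 0.086}
```

View pics/top0.png

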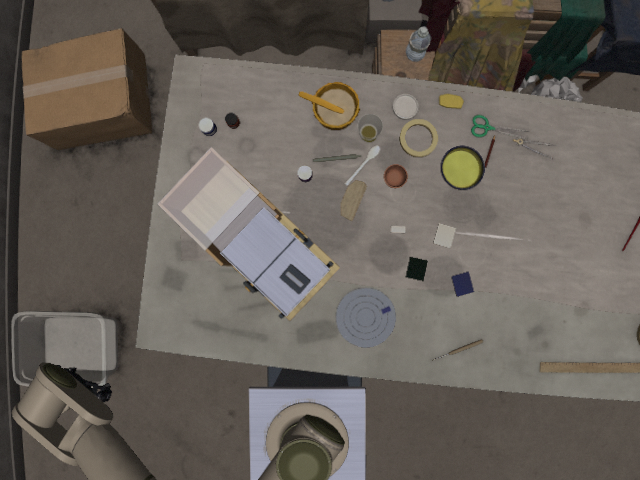

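View pics/side0.png

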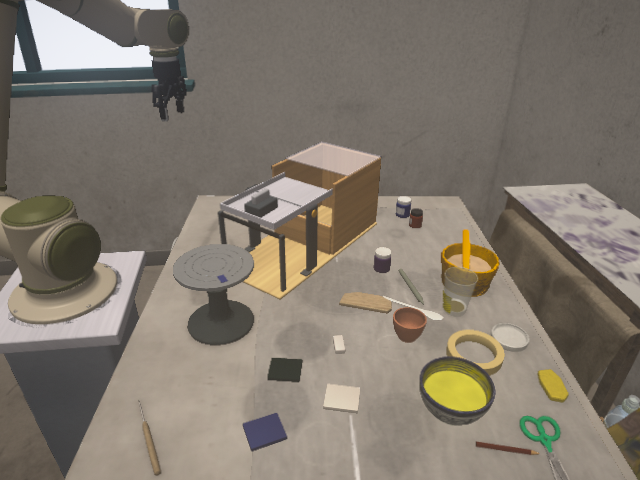

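The top view shows all five pieces: rib (352,200), eraser (398,230), white tile (445,236), black tile (416,269) and blue tile (462,284). The cup is at (395,177), the pot at (305,173), the wheel at (366,317) and the weight at (295,278). The chute runs up-left toward the box.

```bash
cat >> h.py <<'E'
# name: (seed window in top px u0,v0,u1,v1, mask fn on HSV, height of top)
def masks(name,c):
    c=c.astype(int); r,g,b=c[...,0],c[...,1],c[...,2]; 
    return {'white':(r>185)&(g>180)&(b>160),'blue':(b-r>25)&(r<75),'black':(c.max(2)<48),'rub':(r>185)&(g>180)&(b>160),
            'rib':(r-b>35)&(r>110)&(r-g<45),'weight':(c.max(2)<85)}[name]
def piece(d,name,win,z,verbose=True):
    u0,v0,u1,v1=win; m=masks(name,d['color'])[v0:v1,u0:u1].astype(np.uint8)
    cs,_=cv2.findContours(m,cv2.RETR_EXTERNAL,cv2.CHAIN_APPROX_NONE)
    if not cs: print(name,'none'); return
    k=max(cs,key=cv2.contourArea)[:,0,:]+[u0,v0]
    W=np.array([plane(d,u,v,z)[:2] for u,v in k])
    (cx,cy),(w,h),a=cv2.minAreaRect((W*1000).astype(np.float32))
    if w>h: w,h,a=h,w,a+90   # a: world angle of short side
    print(name,'xy mm',round(cx,1),round(cy,1),'short',round(w),'long',round(h),'short-side angle',round((a+90)%180-90,1),'px',k.mean(0).round())
    return cx,cy,a
E
python3 - <<'E'
from h import *
d=snap('top')
piece(d,'white',(428,218,462,252),.0085)
piece(d,'blue',(445,268,480,302),.0085)
piece(d,'black',(400,250,434,286),.0085)
piece(d,'rub',(385,220,412,240),.012)
piece(d,'rib',(330,170,375,228),.009)
piece(d,'weight',(275,258,315,298),.205)
for n,(u,v),z in (('cup',(395,176),.05),('pot',(305,173),.05),('wheel',(366,317),.15)): print(n,plane(d,u,v,z).round(3))
c=d['color'][140:330,150:350,::-1]; cv2.imwrite('pics/tray.png',cv2.resize(c,(600,570),interpolation=cv2.INTER_CUBIC))
E
```

```text
white none
blue xy mm 428.1 -424.4 short 47 long 54 short-side angle -75.6 px [462. 284.]
black xy mm 471.2 -299.8 short 48 long 55 short-side angle 77.1 px [416. 268.]
rub none
rib xy mm 686.0 -147.5 short 3 long 3 short-side angle 89.4 px [360. 190.]
weight xy mm 449.4 16.9 short 42 long 62 short-side angle -40.8 px [295. 278.]
cup [ 0.716 -0.24   0.05 ]
pot [ 0.726 -0.002  0.05 ]
wheel [ 0.353 -0.155  0.15 ]
```

View pics/tray.png

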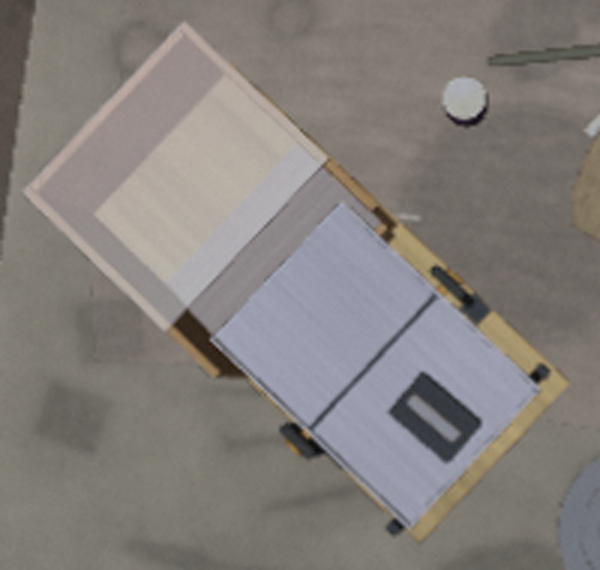

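The tray's lip corners in the crop are (343,205), (213,341), (540,390) and (412,528). The pivot line runs from (312,428) to (437,297), and the weight sits at about (435,417).

```bash
sed -i "s/(r>185)&(g>180)&(b>160)/(r>165)\&(g>160)\&(b>140)/g; s/'rib':.*(r-g<45)/'rib':(r-b>27)\&(r>100)\&(r-g<45)/" h.py
python3 - <<'E'
from h import *
d=snap('top'); c=d['color']; print(c[236,445],c[230,398],c[200,352],c[200,335])
piece(d,'white',(428,218,462,252),.0085)
piece(d,'rub',(385,220,412,240),.012)
piece(d,'rib',(330,170,375,228),.009)
P=[plane(d,150+u/3,140+v/3,.178)[:2] for u,v in ((343,205),(213,341),(540,390),(412,528))]
P=np.array(P); o=(P[0]+P[1])/2; e=(P[2]+P[3])/2; print(P.round(3).tolist(),np.linalg.norm(o-e),np.linalg.norm(P[0]-P[1]))
a=(o-e)/np.linalg.norm(o-e); print('axis',a.round(3),np.degrees(np.arctan2(a[1],a[0])))
pv=(plane(d,150+312/3,140+428/3,.165)+plane(d,150+437/3,140+297/3,.165))[:2]/2
p2=(o+e)/2+a*.0025
print('pivot',pv.round(4),p2.round(4)); 
for k in(.055,-.065): print(k,(p2+a*k).round(4))
print('perp',[-a[1].round(3),a[0].round(3)])
E
```

```text
[165 160 151] [167 164 158] [131 118  97] [112 105  99]
white xy mm 552.8 -391.1 short 14 long 33 short-side angle 89.1 px [449. 238.]
rub xy mm 579.1 -250.4 short 14 long 33 short-side angle -0.7 px [398. 229.]
rib xy mm 661.0 -125.9 short 47 long 108 short-side angle 66.7 px [352. 199.]
[[0.62, 0.092], [0.51, 0.198], [0.469, -0.067], [0.358, 0.037]] 0.22015453557960268 0.15283399862734814
axis [0.686 0.728] 46.70118795898177
pivot [0.4919 0.0678] [0.4909 0.0668]
0.055 [0.5286 0.1069]
-0.065 [0.4463 0.0195]
perp [np.float64(-0.728), np.float64(0.686)]
```

```bash
python3 -m handwheel '12 -24.5 5 0 0 -54 1;12 -24.5 5 0 0 -54 1;12 -24.5 5 0 0 -54 1;12 -24.5 5 0 0 -54 1;12 -24.5 5 0 0 -54 1;12 -24.5 5 0 0 -54 1;12 -24.5 5 0 0 -54 1;12 -24.5 5 0 0 -54 1'
python3 -m handwheel '11.8 -24.6 0 0 0 -54.4 1;11.8 -24.6 0 0 0 -54.4 1;11.8 -24.6 0 0 0 -54.4 1;11.8 -24.6 0 0 0 -54.4 1;11.8 -24.6 0 0 0 -54.4 1;11.8 -24.6 0 0 0 -54.4 1;11.8 -24.6 0 0 0 -54.4 1;11.8 -24.6 0 0 0 -54.4 1'
python3 -m handwheel '0 0 -5 0 0 0 1;0 0 -5 0 0 0 1;0 0 -5 0 0 0 1;0 0 -5 0 0 0 1;0 0 -5 0 0 0 1;0 0 -5 0 0 0 1'
```

```text
time_s: 0.87
position: [0.333, 0.2596, 0.2823]
tool_rot: [[-0.221, 0.975, 0.002], [0.975, 0.221, -0.0], [-0.001, 0.002, -1.0]]
ft_force: [0.7, 0.5, -0.3]
grip_width: 0.085
gripper_force: 0.0
time_s: 1.53
position: [0.4506, 0.0131, 0.2807]
tool_rot: [[0.664, 0.748, -0.001], [0.748, -0.664, -0.001], [-0.001, 0.0, -1.0]]
ft_force: [-0.7, -0.4, 0.2]
grip_width: 0.0855
gripper_force: 0.0
time_s: 2.03
position: [0.4496, 0.017, 0.2327]
tool_rot: [[0.655, 0.756, 0.003], [0.756, -0.655, -0.001], [0.001, 0.002, -1.0]]
ft_force: [0.1, 0.6, 0.0]
grip_width: 0.0853
gripper_force: 0.0
```

```bash
python3 -m handwheel '0 0 -2 0 0 0 1;0 0 -3.8 0 0 0 1;0 0 -3.8 0 0 0 1;0 0 -3.8 0 0 0 1' 60
python3 -m handwheel '0 0 0 0 0 0 0;0 0 0 0 0 0 0;0 0 0 0 0 0 0;0 0 0 0 0 0 0;0 0 0 0 0 0 0;0 0 0 0 0 0 0;0 0 0 0 0 0 0;0 0 0 0 0 0 0'
```

```text
time_s: 2.37
position: [0.4492, 0.017, 0.1939]
tool_rot: [[0.655, 0.755, -0.0], [0.755, -0.655, 0.0], [-0.0, -0.0, -1.0]]
ft_force: [-0.5, -0.5, -0.2]
grip_width: 0.0854
gripper_force: 0.0
time_s: 3.03
position: [0.4491, 0.0169, 0.1937]
tool_rot: [[0.656, 0.755, 0.0], [0.755, -0.656, -0.0], [0.0, 0.0, -1.0]]
ft_force: [-2.1, -0.1, 5.1]
grip_width: 0.0104
gripper_force: 60.3
```

Run:
```python
from h import *
d=snap('side','w1.png'); c=d['color'][150:320,180:380,::-1]; cv2.imwrite('pics/w1c.png',cv2.resize(c,(600,510)))
s=status.observe(); print(s['position'],s['grip_width'],s['gripper_force'])
```

```text
[0.44906853 0.01691266 0.19368672] 0.010221715768505984 60.35645127296448
```

View pics/w1c.png

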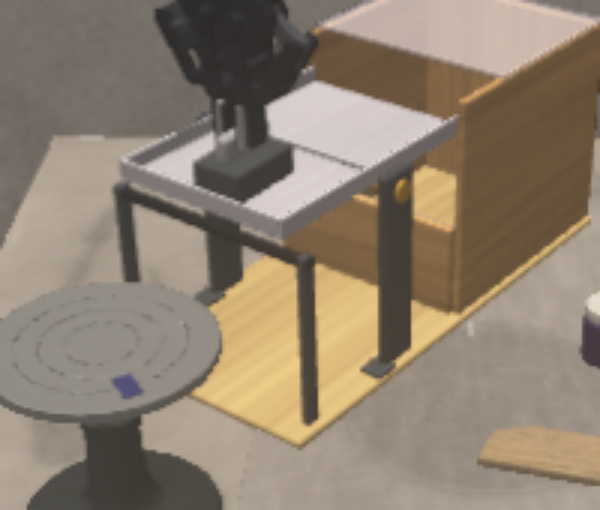

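The weight is gripped on its rib. Next I lift it and carry it to a free place at about (0.53,-0.15).

```bash
python3 -m handwheel '0 0 3 0 0 0 0;0 0 6 0 0 0 0;0 0 6 0 0 0 0;4 -8 6 0 0 0 0;8 -16.7 6 0 0 0 0;8 -16.7 6 0 0 0 0;8 -16.7 6 0 0 0 0;8 -16.7 6 0 0 0 0' 90
python3 -m handwheel '0 0 -4 0 0 0 0;0 0 -8 0 0 0 0;0 0 -12 0 0 0 0;0 0 -16 0 0 0 0;0 0 -19 0 0 0 0;0 0 -21 0 0 0 0;0 0 -21 0 0 0 0;0 0 -21 0 0 0 0'
```

```text
time_s: 3.75
position: [0.5301, -0.1544, 0.2514]
tool_rot: [[0.658, 0.753, -0.001], [0.753, -0.658, -0.0], [-0.001, -0.001, -1.0]]
ft_force: [-0.3, 0.3, -2.8]
grip_width: 0.0091
gripper_force: 92.0
time_s: 4.42
position: [0.5285, -0.1499, 0.0425]
tool_rot: [[0.656, 0.755, -0.002], [0.755, -0.656, 0.001], [-0.001, -0.003, -1.0]]
ft_force: [0.2, -1.2, -2.1]
grip_width: 0.0096
gripper_force: 92.0
```

```bash
python3 -m handwheel '0 0 -0.8 0 0 0 0;0 0 -1.2 0 0 0 0;0 0 -1.3 0 0 0 0;0 0 -1.4 0 0 0 0;0 0 -1.4 0 0 0 0'
```

```text
time_s: 4.83
position: [0.5292, -0.1502, 0.0297]
tool_rot: [[0.656, 0.755, 0.001], [0.755, -0.656, -0.0], [0.0, 0.001, -1.0]]
ft_force: [-0.4, 0.5, -3.1]
grip_width: 0.0095
gripper_force: 92.1
```

```bash
python3 -m handwheel '0 0 -0.1 0 0 0 0;0 0 -0.2 0 0 0 0;0 0 -0.3 0 0 0 0'
python3 -m handwheel '0 0 0 0 0 0 0;0 0 0 0 0 0 0'
```

```text
time_s: 5.08
position: [0.5294, -0.1503, 0.0288]
tool_rot: [[0.655, 0.755, 0.002], [0.755, -0.655, -0.001], [0.0, 0.002, -1.0]]
ft_force: [-10.1, 4.3, 31.5]
grip_width: 0.0097
gripper_force: 96.9
time_s: 5.25
position: [0.5294, -0.1503, 0.0288]
tool_rot: [[0.655, 0.755, 0.002], [0.755, -0.655, -0.001], [0.0, 0.002, -1.0]]
ft_force: [-6.6, 1.9, 19.8]
grip_width: 0.0094
gripper_force: 95.3
```

```bash
python3 -m handwheel '0 0 0 0 0 0 1;0 0 0 0 0 0 1;0 0 0 0 0 0 1;0 0 0 0 0 0 1;0 0 3 0 0 0 1;0 0 7 0 0 0 1;0 0 11 0 0 0 1;0 0 11 0 0 0 1'
python3 -m handwheel '-5.8 -15 0 0 0 28 1;-5.8 -15 0 0 0 28 1;-5.8 -15 0 0 0 28 1;-5.8 -15 0 0 0 28 1;-5.8 -15 0 0 0 28 1;-5.8 -15 -4 0 0 28 1;-5.8 -15 -8 0 0 28 1;-5.8 -15 -8 0 0 28 1'
python3 - <<'E'
from h import *
s=status.observe(); print(s['position'])
d=snap('side','s1.png')
piece(d,'weight',(330,250,460,340),.02); print(proj(d,[.5294,-.1503,.034]))
c=d['color'][230:430,200:440,::-1]; cv2.imwrite('pics/s1c.png',cv2.resize(c,(720,600)))
E
```

```text
time_s: 5.92
position: [0.5318, -0.1514, 0.1434]
tool_rot: [[0.655, 0.755, 0.011], [0.755, -0.655, -0.006], [0.003, 0.012, -1.0]]
ft_force: [1.2, -0.6, 1.6]
grip_width: 0.0851
gripper_force: 0.0
time_s: 6.58
position: [0.4681, -0.298, 0.0501]
tool_rot: [[0.225, 0.974, -0.009], [0.974, -0.225, 0.008], [0.006, -0.01, -1.0]]
ft_force: [-1.6, 0.8, -1.2]
grip_width: 0.0851
gripper_force: 0.0
[ 0.46814686 -0.29799598  0.05006334]
weight xy mm 728.4 -14.7 short 37 long 65 short-side angle -17.9 px [382. 264.]
[305.32462734 301.93602016]
```

View pics/s1c.png

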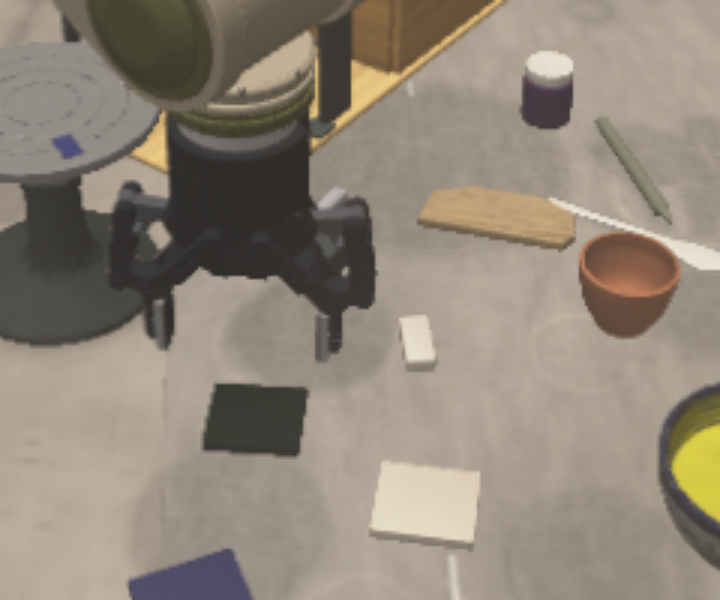

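The gripper is centred over the black tile (crop 255,420). The white tile, blue tile, eraser and rib have not moved.

```bash
python3 -m handwheel '0.1 0 -1.5 0 0 0 1;0.1 0 -3 0 0 0 1;0.1 0 -4.2 0 0 0 1;0.1 0 -4.2 0 0 0 1;0.1 0 -4.2 0 0 0 1'
```

```text
time_s: 7.05
position: [0.4728, -0.3006, 0.0161]
tool_rot: [[0.224, 0.975, 0.001], [0.975, -0.224, -0.001], [-0.001, 0.002, -1.0]]
ft_force: [-0.2, -0.5, -0.5]
grip_width: 0.0856
gripper_force: 0.0
```

```bash
python3 -m handwheel '-0.1 0.1 -1 0 0 0 1;-0.1 0.1 -1.75 0 0 0 1;-0.1 0.1 -1.75 0 0 0 1;-0.1 0.1 -1.75 0 0 0 1'
python3 -m handwheel '0 0 0 0 0 0 0.5;0 0 0 0 0 0 0.5;0 0 0 0 0 0 0.5;0 0 0 0 0 0 0.5;0 0 0 0 0 0 0.5' 70
```

```text
time_s: 7.38
position: [0.4713, -0.2993, -0.0025]
tool_rot: [[0.224, 0.975, 0.0], [0.975, -0.224, -0.0], [-0.0, 0.001, -1.0]]
ft_force: [-0.6, 0.4, 0.0]
grip_width: 0.0853
gripper_force: 0.0
time_s: 7.8
position: [0.4713, -0.2994, -0.002]
tool_rot: [[0.224, 0.975, 0.001], [0.975, -0.224, -0.001], [-0.001, 0.001, -1.0]]
ft_force: [-2.4, 1.7, 8.9]
grip_width: 0.0557
gripper_force: 73.9
```

```bash
python3 -m handwheel '0 0 4 0 0 0 0.5;0 0 8 0 0 0 0.5;0 0 12 0 0 0 0.5;0 0 16 0 0 0 0.5;0 0 20 0 0 0 0.5;0 0 24 0 0 0 0.5;0 0 24 0 0 0 0.5'
python3 -m handwheel '0.6 4 0 0 0 -3 0.5;1.1 8 0 0 0 -9 0.5;1.7 12 0 0 0 -15 0.5;2.2 16 0 0 0 -21 0.5;2.8 20 0 0 0 -27 0.5;3.3 24 0 0 0 -30.3 0.5;3.9 28 0 0 0 -30.3 0.5;4.5 32 0 0 0 -30.3 0.5'
python3 -m handwheel '0.6 4 0 0 0 0 0.5;1.2 8.6 0 0 0 0 0.5;1.2 8.6 0 0 0 0 0.5;1.2 8.6 -2 0 0 0 0.5;1.2 8.6 -4 0 0 0 0.5;1.2 8.6 -4 0 0 0 0.5;1.2 8.6 -4 0 0 0 0.5'
```

```text
time_s: 8.38
position: [0.4727, -0.3006, 0.2452]
tool_rot: [[0.224, 0.975, 0.01], [0.975, -0.224, -0.01], [-0.008, 0.012, -1.0]]
ft_force: [-0.0, -0.9, 0.1]
grip_width: 0.0553
gripper_force: 75.0
time_s: 9.05
position: [0.5157, 0.0229, 0.2369]
tool_rot: [[0.686, 0.728, 0.0], [0.728, -0.686, -0.0], [0.0, 0.0, -1.0]]
ft_force: [0.8, -0.8, -0.1]
grip_width: 0.0553
gripper_force: 74.9
time_s: 9.63
position: [0.5277, 0.1067, 0.1966]
tool_rot: [[0.685, 0.728, -0.002], [0.728, -0.685, 0.0], [-0.001, -0.001, -1.0]]
ft_force: [-0.1, -0.4, -0.1]
grip_width: 0.0557
gripper_force: 74.9
```

```bash
python3 -m handwheel '0 0 -1.5 0 0 0 0.5;0 0 -2.8 0 0 0 0.5;0 0 -2.8 0 0 0 0.5;0 0 -2.8 0 0 0 0.5;0 0 -2.8 0 0 0 1;0 0 -2.8 0 0 0 1;0 0 -2.8 0 0 0 1'
python3 -m handwheel '0 0 4 0 0 0 1;0 0 8 0 0 0 1;0 0 8 0 0 0 1;0 0 8 0 0 0 1'
python3 - <<'E'
from h import *
for n in('side',):
    d=snap(n,'p1.png'); c=d['color'][130:330,200:440,::-1]; cv2.imwrite('pics/p1c.png',cv2.resize(c,(720,600)))
E
```

```text
time_s: 10.22
position: [0.5284, 0.1068, 0.1698]
tool_rot: [[0.685, 0.728, 0.002], [0.728, -0.685, -0.0], [0.001, 0.001, -1.0]]
ft_force: [-1.1, -0.2, 0.6]
grip_width: 0.0851
gripper_force: 0.0
time_s: 10.55
position: [0.5288, 0.1069, 0.2513]
tool_rot: [[0.685, 0.728, 0.006], [0.728, -0.685, -0.0], [0.004, 0.004, -1.0]]
ft_force: [0.2, 0.7, -0.9]
grip_width: 0.0857
gripper_force: 0.0
```

View pics/p1c.png

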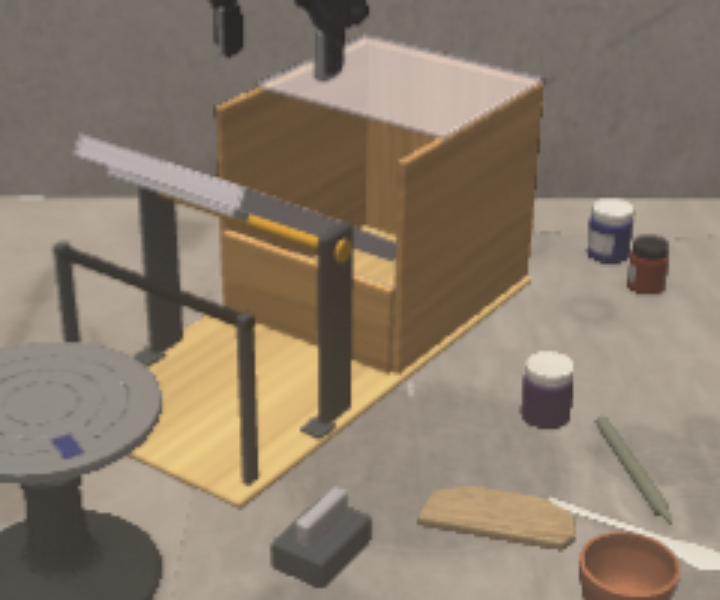

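The tray is tipped at about (230,190) and the black tile has slid off into the box. The weight stands upright on the table at (322,545). I re-measure the remaining pieces.

```bash
sed -i "s/(r>165)&(g>160)&(b>140)/(r>138)\&(g>132)\&(b>122)/g" h.py
cat > m.py <<'E'
from h import *
d=snap('top')
piece(d,'white',(425,212,458,252),.0085)
piece(d,'blue',(435,260,490,312),.0085)
piece(d,'rub',(378,212,418,250),.012)
piece(d,'rib',(330,170,375,228),.009)
print('t',status.observe()['time_s'])
E
python3 m.py
```

```text
white xy mm 559.1 -380.7 short 56 long 57 short-side angle 73.1 px [445. 235.]
blue xy mm 427.9 -424.6 short 45 long 54 short-side angle -76.3 px [462. 284.]
rub xy mm 577.8 -249.1 short 16 long 41 short-side angle -0.3 px [398. 229.]
rib xy mm 661.0 -125.9 short 47 long 108 short-side angle 66.7 px [352. 199.]
t 10.65
```

```bash
python3 -m handwheel '-0.8 -4 0 0 0 0 1;-1.5 -8 0 0 0 -6 1;-2.3 -12 0 0 0 -12 1;-3 -16 0 0 0 -18 1;-3.8 -20 0 0 0 -24 1;-4.6 -24 0 0 0 -30 1;-5.3 -28 0 0 0 -32.7 1;-6.1 -32 0 0 0 -32.7 1'
python3 -m handwheel '-0.8 -4 0 0 0 0 1;-1.5 -8 -3 0 0 0 1;-2.3 -12 -6 0 0 0 1;-3 -16 -9 0 0 0 1;-4 -21.1 -12 0 0 0 1;-4 -21.1 -16 0 0 0 1;-4 -21.1 -19 0 0 0 1;-4 -21.1 -20 0 0 0 1'
python3 -m handwheel '0 0 0 0 0 0 1;0 0 0 0 0 0 1'
```

```text
time_s: 11.32
position: [0.4659, -0.2148, 0.2477]
tool_rot: [[0.971, 0.24, -0.002], [0.24, -0.971, 0.001], [-0.001, -0.002, -1.0]]
ft_force: [1.2, -0.0, 0.0]
grip_width: 0.0858
gripper_force: 0.0
time_s: 11.98
position: [0.4251, -0.4245, 0.0442]
tool_rot: [[0.971, 0.24, -0.003], [0.24, -0.971, 0.004], [-0.002, -0.005, -1.0]]
ft_force: [-0.2, 0.3, -0.4]
grip_width: 0.0855
gripper_force: 0.0
time_s: 12.15
position: [0.4264, -0.4233, 0.0475]
tool_rot: [[0.97, 0.242, -0.002], [0.242, -0.97, 0.004], [-0.001, -0.004, -1.0]]
ft_force: [0.5, -0.4, 1.0]
grip_width: 0.0854
gripper_force: 0.0
```

```bash
python3 -m handwheel '0.1 -0.1 -2 0 0 0 1;0.1 -0.1 -4 0 0 0 1;0.1 -0.1 -4.9 0 0 0 1;0.1 -0.1 -4.9 0 0 0 1;0.1 -0.1 -4.9 0 0 0 1' 70
python3 -m handwheel '0 0 0 0 0 0 0.4;0 0 0 0 0 0 0.4;0 0 0 0 0 0 0.4;0 0 0 0 0 0 0.4;0 0 0 0 0 0 0.4'
```

```text
time_s: 12.57
position: [0.4286, -0.4253, 0.0013]
tool_rot: [[0.97, 0.243, 0.001], [0.243, -0.97, -0.001], [0.001, 0.002, -1.0]]
ft_force: [-0.3, -0.6, 0.2]
grip_width: 0.0854
gripper_force: 0.0
time_s: 12.98
position: [0.4284, -0.4256, 0.0014]
tool_rot: [[0.97, 0.243, 0.001], [0.243, -0.97, -0.002], [0.001, 0.002, -1.0]]
ft_force: [-1.4, 1.7, 8.3]
grip_width: 0.0473
gripper_force: 71.0
```

```bash
python3 -m handwheel '0 0 4 0 0 0 0.4;0 0 8 0 0 0 0.4;0 0 12 0 0 0 0.4;0.8 3 15 0 0 5 0.4;1.6 6 18 0 0 10 0.4;2.4 9 21 0 0 16 0.4;3.2 12 24 0 0 22 0.4;3.2 16 24 0 0 28 0.4'
python3 -m handwheel '0.8 4 0 0 0 4.7 0.4;1.5 8 0 0 0 4.7 0.4;2.3 12 0 0 0 4.7 0.4;3 16 0 0 0 4.7 0.4;3.8 20 0 0 0 4.7 0.4;4.6 24 0 0 0 4.7 0.4;5.3 28 0 0 0 4.7 0.4;6.1 32 0 0 0 4.7 0.4'
python3 -m handwheel '0.7 5.2 0 0 0 0 0.4;0.7 5.2 0 0 0 0 0.4;0.7 5.2 -2 0 0 0 0.4;0.7 5.2 -4 0 0 0 0.4;0.7 5.2 -4 0 0 0 0.4;0.7 5.2 -4 0 0 0 0.4'
```

```text
time_s: 13.65
position: [0.4617, -0.2686, 0.2447]
tool_rot: [[0.74, 0.673, 0.007], [0.673, -0.74, -0.007], [0.001, 0.01, -1.0]]
ft_force: [1.8, -0.0, -0.3]
grip_width: 0.0469
gripper_force: 72.6
time_s: 14.32
position: [0.5207, 0.0542, 0.2401]
tool_rot: [[0.685, 0.728, 0.001], [0.728, -0.685, -0.0], [0.0, 0.001, -1.0]]
ft_force: [0.3, -0.7, 0.2]
grip_width: 0.0474
gripper_force: 72.5
time_s: 14.82
position: [0.5277, 0.104, 0.1996]
tool_rot: [[0.686, 0.728, -0.002], [0.728, -0.686, 0.0], [-0.001, -0.001, -1.0]]
ft_force: [0.5, -0.0, 0.1]
grip_width: 0.0474
gripper_force: 72.5
```

```bash
python3 -m handwheel '0.1 0.2 -1.5 0 0 0 0.4;0.1 0.2 -2.9 0 0 0 0.4;0.1 0.2 -2.9 0 0 0 0.4;0.1 0.2 -2.9 0 0 0 0.4;0.1 0.2 -2.9 0 0 0 1;0.1 0.2 -2.9 0 0 0 1;0.1 0.2 -2.9 0 0 0 1'
python3 -m handwheel '0 0 4 0 0 0 1;0 0 8 0 0 0 1;0 0 8 0 0 0 1;0 0 8 0 0 0 1'
cat > m.py <<'E'
from h import *
d=snap('top')
d['color']=cv2.morphologyEx(d['color'],cv2.MORPH_OPEN,np.ones((5,5)))
piece(d,'white',(415,205,475,265),.0085)
d=snap('top')
piece(d,'rub',(370,205,425,255),.012)
piece(d,'rib',(330,170,375,228),.009)
print('t',status.observe()['time_s'])
d=snap('side','p2.png'); c=d['color'][130:480,200:480,::-1]; cv2.imwrite('pics/p2c.png',cv2.resize(c,(480,600)))
E
python3 m.py
```

```text
time_s: 15.4
position: [0.5294, 0.1061, 0.1716]
tool_rot: [[0.685, 0.728, 0.002], [0.728, -0.685, -0.0], [0.001, 0.001, -1.0]]
ft_force: [0.8, 0.1, 0.5]
grip_width: 0.0809
gripper_force: 0.0
time_s: 15.73
position: [0.5297, 0.1062, 0.2531]
tool_rot: [[0.685, 0.728, 0.006], [0.728, -0.685, -0.0], [0.004, 0.004, -1.0]]
ft_force: [0.4, 0.0, -1.2]
grip_width: 0.0855
gripper_force: 0.0
white xy mm 560.0 -377.8 short 50 long 57 short-side angle 73.0 px [445. 235.]
rub xy mm 577.8 -250.4 short 16 long 38 short-side angle -0.3 px [398. 229.]
rib xy mm 661.2 -126.0 short 47 long 109 short-side angle 66.7 px [352. 199.]
t 15.8333
```

View pics/p2c.png

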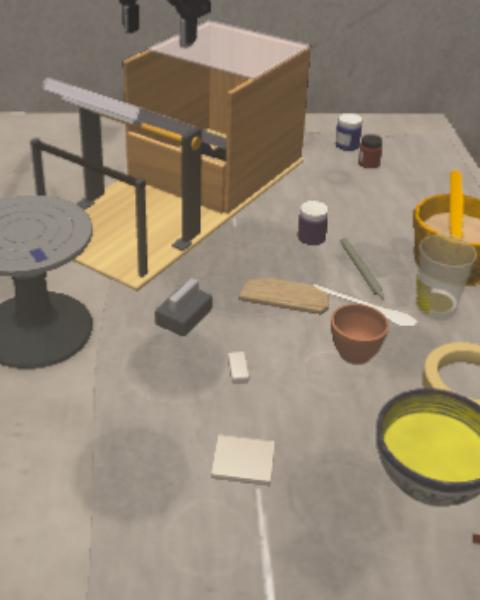

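The blue tile has left the tray (edge seen near (210,145)), and the white tile, eraser and rib are where they were. Next is the white tile.

```bash
python3 -m handwheel '0.2 -4 0 0 0 0 1;0.5 -8 0 0 0 5 1;0.7 -12 0 0 0 10 1;1 -16 0 0 0 15 1;1.3 -20 0 0 0 20 1;1.6 -24 0 0 0 26.3 1;1.8 -28 0 0 0 26.3 1;2 -32 0 0 0 26.3 1'
python3 -m handwheel '0.3 -4 0 0 0 0 1;0.6 -8 -3 0 0 0 1;0.9 -12 -6 0 0 0 1;1.1 -16.4 -10 0 0 0 1;1.1 -16.4 -14 0 0 0 1;1.1 -16.4 -18 0 0 0 1;1.1 -16.4 -20 0 0 0 1;1.1 -16.4 -20 0 0 0 1'
python3 -m handwheel '0 0 0 0 0 0 1;0 0 0 0 0 0 1'; python3 m.py
```

```text
time_s: 16.55
position: [0.5484, -0.2157, 0.2493]
tool_rot: [[0.291, 0.957, -0.002], [0.957, -0.291, 0.001], [0.001, -0.002, -1.0]]
ft_force: [0.6, 0.9, 0.1]
grip_width: 0.0851
gripper_force: 0.0
time_s: 17.22
position: [0.5561, -0.3755, 0.0408]
tool_rot: [[0.293, 0.956, -0.012], [0.956, -0.293, 0.012], [0.008, -0.015, -1.0]]
ft_force: [0.0, 0.2, -1.2]
grip_width: 0.0855
gripper_force: 0.0
time_s: 17.38
position: [0.5607, -0.3781, 0.0525]
tool_rot: [[0.291, 0.957, 0.002], [0.957, -0.291, -0.002], [-0.001, 0.002, -1.0]]
ft_force: [0.3, -0.2, 0.9]
grip_width: 0.0854
gripper_force: 0.0
white xy mm 586.2 -442.0 short 23 long 67 short-side angle -42.9 px [467. 226.]
rub xy mm 577.8 -249.1 short 16 long 41 short-side angle -0.3 px [398. 229.]
rib xy mm 661.0 -125.9 short 47 long 108 short-side angle 66.7 px [352. 199.]
t 17.4833
```

```bash
python3 -m handwheel '0 0 -2 0 0 0 1;0 0 -4 0 0 0 1;0 0 -5.4 0 0 0 1;0 0 -5.4 0 0 0 1;0 0 -5.4 0 0 0 1' 70
python3 -m handwheel '0 0 0 0 0 0 0.5;0 0 0 0 0 0 0.5;0 0 0 0 0 0 0.5;0 0 0 0 0 0 0.5;0 0 0 0 0 0 0.5'
```

```text
time_s: 17.95
position: [0.5604, -0.3779, -0.0022]
tool_rot: [[0.291, 0.957, 0.001], [0.957, -0.291, -0.001], [-0.001, 0.001, -1.0]]
ft_force: [-0.9, 0.2, 0.5]
grip_width: 0.0853
gripper_force: 0.0
time_s: 18.37
position: [0.5608, -0.3785, -0.001]
tool_rot: [[0.292, 0.957, 0.003], [0.957, -0.292, -0.003], [-0.002, 0.003, -1.0]]
ft_force: [-0.8, 0.6, 8.0]
grip_width: 0.0553
gripper_force: 73.7
```

```bash
python3 -m handwheel '0 0 4 0 0 0 0.5;0 0 8 0 0 0 0.5;0 0 12 0 0 0 0.5;-0.2 3 15 0 0 -5 0.5;-0.4 6 18 0 0 -10 0.5;-0.6 9 21 0 0 -15 0.5;-0.8 12 24 0 0 -20 0.5;-1.1 16.5 24 0 0 -26.3 0.5'
python3 -m handwheel '-0.3 4 0 0 0 0 0.5;-0.6 8 0 0 0 0 0.5;-0.9 12 0 0 0 0 0.5;-1.2 16 0 0 0 0 0.5;-1.4 20 0 0 0 0 0.5;-1.6 24 0 0 0 0 0.5;-1.8 28 0 0 0 0 0.5;-2.1 32 0 0 0 0 0.5'
python3 -m handwheel '0 0 0 0 0 0 0.5;0 0 0 0 0 0 0.5;0 0 -2 0 0 0 0.5;0 0 -4 0 0 0 0.5;0 0 -4 0 0 0 0.5;0 0 -4 0 0 0 0.5'
```

```text
time_s: 19.03
position: [0.5504, -0.2194, 0.2428]
tool_rot: [[0.69, 0.724, 0.009], [0.724, -0.69, -0.007], [0.002, 0.011, -1.0]]
ft_force: [0.8, 0.1, 0.9]
grip_width: 0.0553
gripper_force: 74.7
time_s: 19.7
position: [0.5278, 0.1033, 0.2372]
tool_rot: [[0.685, 0.728, 0.002], [0.728, -0.685, -0.0], [0.001, 0.001, -1.0]]
ft_force: [1.2, -0.6, -0.3]
grip_width: 0.0552
gripper_force: 74.7
time_s: 20.2
position: [0.5283, 0.1003, 0.1964]
tool_rot: [[0.686, 0.727, -0.001], [0.727, -0.686, -0.0], [-0.001, -0.001, -1.0]]
ft_force: [0.8, -0.2, -0.3]
grip_width: 0.0554
gripper_force: 74.7
```

```bash
python3 -m handwheel '0 0.6 -1.5 0 0 0 0.5;0 0.6 -2.7 0 0 0 0.5;0 0.6 -2.7 0 0 0 0.5;0 0.6 -2.7 0 0 0 0.5;0 0.6 -2.7 0 0 0 1;0 0.6 -2.7 0 0 0 1;0 0.6 -2.7 0 0 0 1'
python3 -m handwheel '0 0 4 0 0 0 1;0 0 8 0 0 0 1;0 0 8 0 0 0 1;0 0 8 0 0 0 1'
python3 m.py
```

```text
time_s: 20.78
position: [0.5288, 0.1072, 0.1703]
tool_rot: [[0.686, 0.728, 0.002], [0.728, -0.686, -0.0], [0.001, 0.001, -1.0]]
ft_force: [0.0, -0.4, 0.3]
grip_width: 0.0853
gripper_force: 0.0
time_s: 21.12
position: [0.5291, 0.1074, 0.2518]
tool_rot: [[0.685, 0.728, 0.006], [0.728, -0.685, -0.0], [0.004, 0.004, -1.0]]
ft_force: [-0.0, -0.9, -1.4]
grip_width: 0.0854
gripper_force: 0.0
white none
rub xy mm 577.8 -250.4 short 16 long 38 short-side angle -0.3 px [398. 229.]
rib xy mm 661.0 -125.9 short 47 long 108 short-side angle 66.7 px [352. 199.]
t 21.2167
```

```bash
python3 -m handwheel '0.5 -4 0 0 0 7 1;1 -8 0 0 0 14 1;1.5 -12 0 0 0 21 1;2 -16 0 0 0 28 1;2.5 -20 0 0 0 35 1;3 -24 0 0 0 42 1;3.5 -28 0 0 0 43.3 1;3.9 -32 0 0 0 43.3 1'
python3 -m handwheel '1 -3.7 -1 0 0 0 1;1 -3.7 -5 0 0 0 1;1 -3.7 -9 0 0 0 1;1 -3.7 -13 0 0 0 1;1 -3.7 -17 0 0 0 1;1 -3.7 -20 0 0 0 1;1 -3.7 -20 0 0 0 1;1 -3.7 -20 0 0 0 1'
python3 -m handwheel '0 0 0 0 0 0 1;0 0 0 0 0 0 1'
```

```text
time_s: 21.93
position: [0.5662, -0.2068, 0.248]
tool_rot: [[-0.004, 1.0, -0.002], [1.0, 0.004, 0.001], [0.001, -0.002, -1.0]]
ft_force: [0.5, 1.2, 0.4]
grip_width: 0.0856
gripper_force: 0.0
time_s: 22.6
position: [0.5759, -0.2416, 0.048]
tool_rot: [[-0.001, 1.0, -0.003], [1.0, 0.001, 0.002], [0.002, -0.003, -1.0]]
ft_force: [1.2, -0.8, 1.8]
grip_width: 0.0852
gripper_force: 0.0
time_s: 22.77
position: [0.5775, -0.2426, 0.0516]
tool_rot: [[-0.001, 1.0, 0.003], [1.0, 0.001, -0.002], [-0.002, 0.003, -1.0]]
ft_force: [0.1, -0.2, 0.1]
grip_width: 0.0854
gripper_force: 0.0
```

```bash
python3 -m handwheel '0 -0.7 -2 0 0 0 1;0 -0.7 -4 0 0 0 1;0 -0.7 -4.9 0 0 0 1;0 -0.7 -4.9 0 0 0 1;0 -0.7 -4.9 0 0 0 1' 60
python3 -m handwheel '0 0 0 0 0 0 0;0 0 0 0 0 0 0;0 0 0 0 0 0 0;0 0 0 0 0 0 0;0 0 0 0 0 0 0;0 0 0 0 0 0 0;0 0 0 0 0 0 0'
```

```text
time_s: 23.18
position: [0.577, -0.2491, 0.0014]
tool_rot: [[-0.001, 1.0, 0.001], [1.0, 0.001, -0.001], [-0.001, 0.001, -1.0]]
ft_force: [-0.6, 0.4, 0.6]
grip_width: 0.0854
gripper_force: 0.0
time_s: 23.77
position: [0.5768, -0.2491, 0.0008]
tool_rot: [[-0.001, 1.0, 0.001], [1.0, 0.001, -0.001], [-0.001, 0.001, -1.0]]
ft_force: [-0.5, 0.6, 4.4]
grip_width: 0.0185
gripper_force: 59.6
```

```bash
python3 -m handwheel '0 0 4 0 0 0 0;0 0 8 0 0 0 0;0 0 12 0 0 0 0;0 2 15 0 0 -6 0;-0.4 4 18 0 0 -12 0;-0.6 6 21 0 0 -18 0;-0.8 8 24 0 0 -24 0;-1.1 11 24 0 0 -30 0'
python3 -m handwheel '-0.6 4 0 0 0 -6 0;-1.2 8 0 0 0 -13.3 0;-1.8 12 0 0 0 -13.3 0;-2.4 16 0 0 0 -13.3 0;-3 20 0 0 0 -13.3 0;-3.4 23 0 0 0 -13.3 0;-3.7 24.6 0 0 0 -13.3 0;-3.7 24.6 0 0 0 -13.3 0'
python3 -m handwheel '0 0 0 0 0 0 0;0 0 0 0 0 0 0;0 0 -2 0 0 0 0;0 0 -4 0 0 0 0;0 0 -4 0 0 0 0;0 0 -4 0 0 0 0'
```

```text
time_s: 24.43
position: [0.5669, -0.1398, 0.2461]
tool_rot: [[0.505, 0.863, 0.009], [0.863, -0.505, -0.005], [0.0, 0.01, -1.0]]
ft_force: [1.4, -0.6, 0.2]
grip_width: 0.0181
gripper_force: 59.1
time_s: 25.1
position: [0.5275, 0.1101, 0.2403]
tool_rot: [[0.682, 0.731, -0.001], [0.731, -0.682, 0.001], [0.0, -0.001, -1.0]]
ft_force: [-0.4, 0.1, -1.0]
grip_width: 0.0183
gripper_force: 59.1
time_s: 25.6
position: [0.5286, 0.106, 0.2]
tool_rot: [[0.686, 0.727, -0.002], [0.727, -0.686, -0.0], [-0.001, -0.001, -1.0]]
ft_force: [0.4, 0.9, 0.4]
grip_width: 0.0181
gripper_force: 59.1
```

```bash
python3 -m handwheel '0 0 -1.5 0 0 0 0;0 0 -3 0 0 0 0;0 0 -3 0 0 0 0;0 0 -3 0 0 0 0;0 0 -3 0 0 0 1;0 0 -3 0 0 0 1;0 0 -3 0 0 0 1'
python3 -m handwheel '0 0 4 0 0 0 1;0 0 8 0 0 0 1;0 0 8 0 0 0 1;0 0 8 0 0 0 1'
python3 m.py
```

```text
time_s: 26.18
position: [0.529, 0.107, 0.1713]
tool_rot: [[0.685, 0.728, 0.002], [0.728, -0.685, -0.0], [0.001, 0.001, -1.0]]
ft_force: [-0.4, 0.0, -1.0]
grip_width: 0.0538
gripper_force: 0.0
time_s: 26.52
position: [0.5293, 0.1071, 0.2528]
tool_rot: [[0.685, 0.728, 0.006], [0.728, -0.685, -0.0], [0.004, 0.004, -1.0]]
ft_force: [-0.7, -0.7, 0.1]
grip_width: 0.0853
gripper_force: 0.0
white none
rub xy mm 512.5 -317.5 short 0 long 0 short-side angle 0.0 px [423. 253.]
rib xy mm 661.0 -126.1 short 47 long 109 short-side angle 67.3 px [352. 199.]
t 26.6167
```

View pics/p2c.png

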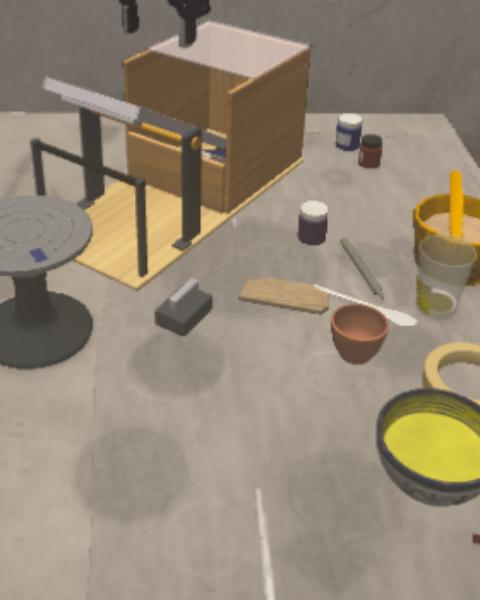

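The tray is tipped and the eraser has gone off it; only the rib is left on the table (285,295). The weight still stands at (185,308).

```bash
python3 -m handwheel '1.6 -3 0 0 0 -7 1;3.2 -6 0 0 0 -14 1;4.8 -9 0 0 0 -21 1;6.4 -12 0 0 0 -28 1;8 -15 0 0 0 -35 1;9.6 -18 0 0 0 -42 1;11.2 -21 0 0 0 -49 1;13.2 -23.3 0 0 0 -56 1'
python3 -m handwheel '0 0 -2 0 0 -7 1;0 0 -4 0 0 -13.7 1;0 0 -7 0 0 -13.7 1;0 0 -11 0 0 -13.7 1;0 0 -15 0 0 -13.7 1;0 0 -19 0 0 -13.7 1;0 0 -20 0 0 -13.7 1;0 0 -20 0 0 -13.7 1'
python3 -m handwheel '0 0 0 0 0 0 1;0 0 0 0 0 0 1'; python3 m.py
```

```text
time_s: 27.33
position: [0.6605, -0.1284, 0.2489]
tool_rot: [[0.986, -0.168, -0.003], [-0.168, -0.986, 0.001], [-0.003, -0.0, -1.0]]
ft_force: [0.2, -0.5, 0.0]
grip_width: 0.0853
gripper_force: 0.0
time_s: 28.0
position: [0.6587, -0.1253, 0.0465]
tool_rot: [[0.921, -0.39, -0.007], [-0.39, -0.921, 0.003], [-0.008, 0.0, -1.0]]
ft_force: [-0.4, -0.8, 0.1]
grip_width: 0.0853
gripper_force: 0.0
time_s: 28.17
position: [0.6618, -0.1264, 0.053]
tool_rot: [[0.921, -0.39, 0.004], [-0.39, -0.921, -0.002], [0.004, -0.0, -1.0]]
ft_force: [-0.1, -0.4, 1.1]
grip_width: 0.0854
gripper_force: 0.0
white none
rub xy mm 518.0 -312.1 short 0 long 0 short-side angle 0.0 px [421. 251.]
rib xy mm 699.8 -138.0 short 25 long 94 short-side angle -25.0 px [356. 185.]
t 28.2667
```

View pics/p2c.png

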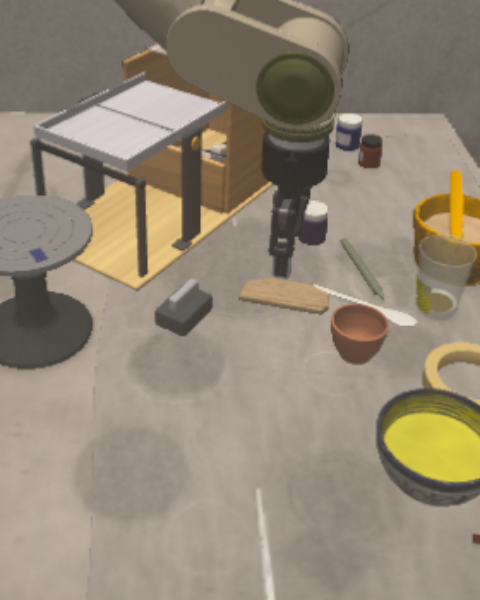

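The gripper is above the middle of the rib, clear of the cup and the pot, and the tray is level again.

```bash
python3 -m handwheel '0 0 -2 0 0 0 1;0 0 -4 0 0 0 1;0 0 -5.3 0 0 0 1;0 0 -5.3 0 0 0 1;0 0 -5.3 0 0 0 1' 70
python3 -m handwheel '0 0 0 0 0 0 0.4;0 0 0 0 0 0 0.4;0 0 0 0 0 0 0.4;0 0 0 0 0 0 0.4;0 0 0 0 0 0 0.4'
python3 -m handwheel '0 0 4 0 0 0 0.4;0 0 8 0 0 0 0.4;0 0 12 0 0 0 0.4;0 0 16 0 0 0 0.4;0 0 20 0 0 0 0.4;0 0 24 0 0 0 0.4;0 0 25 0 0 0 0.4;0 0 25 0 0 0 0.4'
```

```text
time_s: 28.73
position: [0.6607, -0.126, -0.0024]
tool_rot: [[0.921, -0.39, -0.0], [-0.39, -0.921, 0.0], [-0.0, -0.0, -1.0]]
ft_force: [-0.2, -0.7, 0.1]
grip_width: 0.0855
gripper_force: 0.0
time_s: 29.15
position: [0.6613, -0.1262, -0.0011]
tool_rot: [[0.921, -0.39, 0.003], [-0.39, -0.921, -0.001], [0.003, -0.0, -1.0]]
ft_force: [-1.1, -0.1, 6.8]
grip_width: 0.0469
gripper_force: 72.5
time_s: 29.82
position: [0.6613, -0.1262, 0.2515]
tool_rot: [[0.921, -0.39, 0.007], [-0.39, -0.921, -0.003], [0.008, -0.0, -1.0]]
ft_force: [0.3, 0.1, -1.0]
grip_width: 0.0468
gripper_force: 72.4
```

```bash
python3 -m handwheel '-1.6 3 0 0 0 7 0.4;-3.2 6 0 0 0 14 0.4;-4.8 9 0 0 0 21 0.4;-6.4 12 0 0 0 28 0.4;-8 15 0 0 0 35 0.4;-9.6 18 0 0 0 42 0.4;-11.2 21 0 0 0 49 0.4;-13.6 23 0 0 0 56 0.4'
python3 -m handwheel '0 0 0 0 0 7 0.4;0 0 0 0 0 13.7 0.4;0 0 0 0 0 13.7 0.4;0 0 0 0 0 13.7 0.4;0 0 -2 0 0 13.7 0.4;0 0 -4 0 0 13.7 0.4;0 0 -5 0 0 13.7 0.4;0 0 -5 0 0 13.7 0.4'
python3 -m handwheel '0 0 0 0 0 0 0.4;0 0 0 0 0 0 0.4;0 0 0 0 0 0 0.4'
```

```text
time_s: 30.48
position: [0.5233, 0.1061, 0.245]
tool_rot: [[0.834, 0.551, -0.003], [0.551, -0.834, 0.001], [-0.002, -0.002, -1.0]]
ft_force: [-0.2, 0.4, -0.5]
grip_width: 0.0467
gripper_force: 72.4
time_s: 31.15
position: [0.5234, 0.1037, 0.1942]
tool_rot: [[0.688, 0.725, -0.006], [0.725, -0.688, 0.0], [-0.004, -0.005, -1.0]]
ft_force: [0.3, 0.1, -1.6]
grip_width: 0.0467
gripper_force: 72.4
time_s: 31.4
position: [0.525, 0.104, 0.198]
tool_rot: [[0.686, 0.727, 0.002], [0.727, -0.686, 0.0], [0.001, 0.001, -1.0]]
ft_force: [0.3, -0.4, -0.2]
grip_width: 0.047
gripper_force: 72.4
```

```bash
python3 -m handwheel '0 0 -1.5 0 0 0 0.4;0 0 -2.8 0 0 0 0.4;0 0 -2.8 0 0 0 0.4;0 0 -2.8 0 0 0 0.4;0 0 -2.8 0 0 0 1;0 0 -2.8 0 0 0 1;0 0 -2.8 0 0 0 1'
python3 -m handwheel '0 0 4 0 0 0 1;0 0 8 0 0 0 1;0 0 8 0 0 0 1;0 0 8 0 0 0 1;0 0 8 0 0 0 1;0 0 8 0 0 0 1;0 0 8 0 0 0 1;0 0 8 0 0 0 1'
python3 - <<'E'
from h import *
d=snap('top'); piece(d,'weight',(335,215,400,275),.024)
d=snap('side','p5.png'); c=d['color'][130:330,200:440,::-1]; cv2.imwrite('pics/p5c.png',cv2.resize(c,(720,600)))
E
```

```text
time_s: 31.98
position: [0.5249, 0.1041, 0.1702]
tool_rot: [[0.685, 0.728, 0.002], [0.728, -0.685, -0.0], [0.001, 0.001, -1.0]]
ft_force: [0.8, 0.7, 0.3]
grip_width: 0.0807
gripper_force: 0.0
time_s: 32.65
position: [0.5243, 0.1041, 0.2484]
tool_rot: [[0.685, 0.728, -0.002], [0.728, -0.685, 0.0], [-0.001, -0.001, -1.0]]
ft_force: [0.5, -0.3, 0.5]
grip_width: 0.0851
gripper_force: 0.0
weight xy mm 528.3 -148.5 short 43 long 62 short-side angle -40.2 px [361. 247.]
```

View pics/p5c.png

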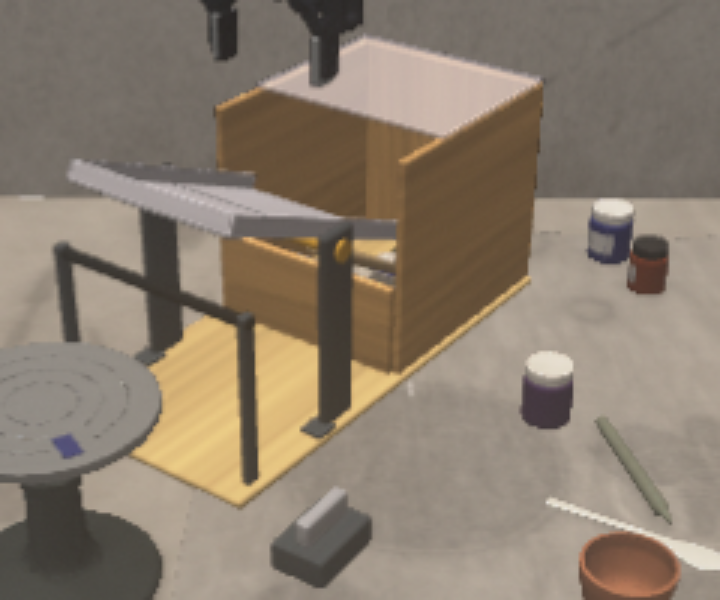

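The rib is off the tray and in the box, with its edge visible at (360,258). The tray is swinging back and the weight stands at (322,545), so I fetch it now.

```bash
python3 -m handwheel '0 -4 0 0 0 2.5 1;0 -8 0 0 0 2.5 1;0 -12 0 0 0 2.5 1;0.4 -16 0 0 0 2.5 1;0.4 -20 0 0 0 2.5 1;0.4 -24 0 0 0 2.5 1;0.4 -25.4 0 0 0 2.5 1;0.4 -25.4 0 0 0 2.5 1'
python3 -m handwheel '0 0 -4 0 0 0 1;0 0 -8 0 0 0 1;0 0 -12 0 0 0 1;0 0 -16 0 0 0 1;0 0 -18 0 0 0 1;0 0 -18 0 0 0 1;0 0 -18 0 0 0 1;0 0 -18 0 0 0 1'
```

```text
time_s: 33.42
position: [0.5284, -0.153, 0.2486]
tool_rot: [[0.656, 0.755, -0.001], [0.755, -0.656, -0.0], [-0.001, -0.001, -1.0]]
ft_force: [-0.3, 0.7, 0.3]
grip_width: 0.0856
gripper_force: 0.0
time_s: 34.08
position: [0.5296, -0.1497, 0.071]
tool_rot: [[0.652, 0.758, 0.003], [0.758, -0.652, -0.001], [0.001, 0.003, -1.0]]
ft_force: [-0.7, 0.1, 1.0]
grip_width: 0.0855
gripper_force: 0.0
```

```bash
python3 -m handwheel '0 0 -2 0 0 0 1;0 0 -4 0 0 0 1;0 0 -4 0 0 0 1;0 0 -4 0 0 0 1' 90
python3 -m handwheel '0 0 0 0 0 0 0;0 0 0 0 0 0 0;0 0 0 0 0 0 0;0 0 0 0 0 0 0;0 0 0 0 0 0 0;0 0 0 0 0 0 0;0 0 0 0 0 0 0;0 0 0 0 0 0 0'
python3 -m handwheel '0 0 4 0 0 0 0;0 0 8 0 0 0 0;0 0 12 0 0 0 0;0 0 16 0 0 0 0;0 0 20 0 0 0 0;0 0 22 0 0 0 0;0 0 22 0 0 0 0;0 0 22 0 0 0 0'
```

```text
time_s: 34.42
position: [0.5291, -0.15, 0.0306]
tool_rot: [[0.653, 0.758, 0.001], [0.758, -0.653, -0.001], [0.0, 0.001, -1.0]]
ft_force: [0.1, -0.0, 0.7]
grip_width: 0.0851
gripper_force: 0.0
time_s: 35.08
position: [0.5289, -0.1502, 0.0297]
tool_rot: [[0.653, 0.757, 0.001], [0.757, -0.653, -0.001], [0.0, 0.001, -1.0]]
ft_force: [0.1, -0.9, 3.1]
grip_width: 0.0096
gripper_force: 89.4
time_s: 35.75
position: [0.5283, -0.1498, 0.2488]
tool_rot: [[0.653, 0.757, -0.0], [0.757, -0.653, 0.0], [-0.0, -0.0, -1.0]]
ft_force: [-0.2, -0.3, -4.5]
grip_width: 0.0096
gripper_force: 89.2
```

```bash
python3 -m handwheel '-1.7 3.5 0 0 0 -2.5 0;-3.4 7 0 0 0 -2.5 0;-5.1 10.5 0 0 0 -2.5 0;-6.8 14 0 0 0 -2.5 0;-8.2 16.9 0 0 0 -2.5 0;-8.2 16.9 0 0 0 -2.5 0;-8.2 16.9 -2 0 0 -2.5 0;-8.2 16.9 -3.5 0 0 -2.5 0'
python3 -m handwheel '0 0 0 0 0 0 0;0 0 0 0 0 0 0;0 0 0 0 0 0 0'
python3 - <<'E'
from h import *
d=snap('side','p6.png'); c=d['color'][130:330,180:420,::-1]; cv2.imwrite('pics/p6c.png',cv2.resize(c,(720,600)))
E
```

```text
time_s: 36.42
position: [0.4454, 0.0197, 0.2117]
tool_rot: [[0.685, 0.729, -0.003], [0.729, -0.685, 0.001], [-0.002, -0.003, -1.0]]
ft_force: [0.2, 1.0, -4.1]
grip_width: 0.0097
gripper_force: 89.4
time_s: 36.67
position: [0.4466, 0.0189, 0.214]
tool_rot: [[0.686, 0.728, -0.001], [0.728, -0.686, 0.0], [-0.001, -0.001, -1.0]]
ft_force: [0.8, -0.4, -2.4]
grip_width: 0.0095
gripper_force: 89.3
```

View pics/p6c.png

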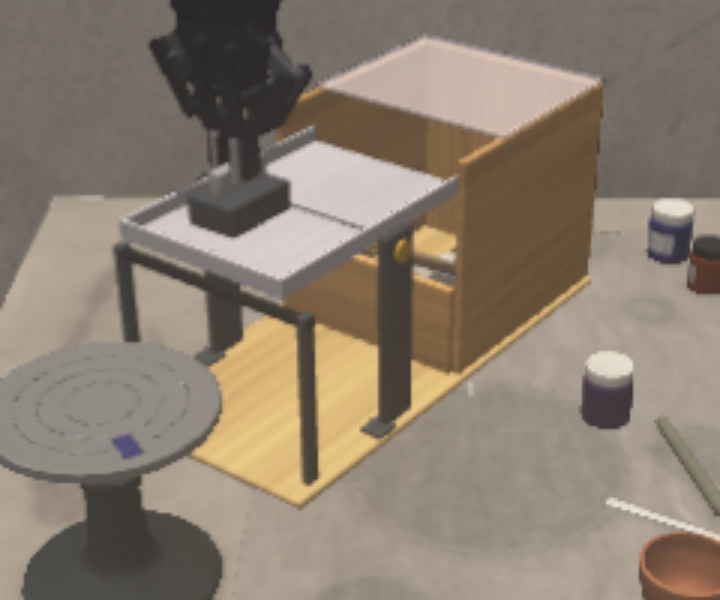

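The tray is level, with the weight hanging upright above its end at (240,200). I lower it gently.

```bash
python3 -m handwheel '0 0 -0.9 0 0 0 0;0 0 -1.5 0 0 0 0;0 0 -1.7 0 0 0 0;0 0 -1.7 0 0 0 0;0 0 -1.7 0 0 0 0'
python3 -m handwheel '0 0 -0.1 0 0 0 0;0 0 -0.15 0 0 0 0;0 0 -0.2 0 0 0 0;0 0 -0.2 0 0 0 0'
```

```text
time_s: 37.13
position: [0.4467, 0.019, 0.1975]
tool_rot: [[0.685, 0.728, 0.0], [0.728, -0.685, -0.0], [0.0, 0.0, -1.0]]
ft_force: [-0.3, -0.1, -2.6]
grip_width: 0.009
gripper_force: 89.5
time_s: 37.47
position: [0.4465, 0.019, 0.1953]
tool_rot: [[0.685, 0.728, 0.0], [0.728, -0.685, 0.0], [0.0, 0.0, -1.0]]
ft_force: [0.4, 0.4, -3.0]
grip_width: 0.0095
gripper_force: 89.5
```

```bash
python3 -m handwheel '0 0 -0.1 0 0 0 0;0 0 -0.2 0 0 0 0;0 0 -0.2 0 0 0 0'
```

```text
time_s: 37.72
position: [0.4468, 0.0189, 0.1944]
tool_rot: [[0.685, 0.728, 0.002], [0.728, -0.685, -0.001], [0.001, 0.002, -1.0]]
ft_force: [-2.9, -2.1, 8.1]
grip_width: 0.0095
gripper_force: 90.9
```

In contact. I release and retreat upward.

```bash
python3 -m handwheel '0 0 0 0 0 0 1;0 0 0 0 0 0 1;0 0 0 0 0 0 1;0 0 0 0 0 0 1;0 0 0 0 0 0 1;0 0 2 0 0 0 1;0 0 5 0 0 0 1;0 0 8 0 0 0 1'
python3 -m handwheel '-3 -4 4 0 0 0 1;-6 -8 6 0 0 0 1;-9 -12 6 0 0 0 1;-12 -16 6 0 0 0 1;-12 -16 6 0 0 0 1;-12 -16 6 0 0 0 1;-12 -16 6 0 0 0 1;-12 -16 6 0 0 0 1'
python3 - <<'E'
from h import *
d=snap('top'); piece(d,'weight',(275,258,315,298),.189)
a=d['color'][140:320,150:350,::-1]
b=snap('side')['color'][130:310,180:380,::-1]
cv2.imwrite('pics/end.png',cv2.resize(np.hstack([a,b]),(800,360)))
E
```

```text
time_s: 38.38
position: [0.4461, 0.0191, 0.2739]
tool_rot: [[0.685, 0.728, -0.002], [0.728, -0.685, 0.0], [-0.001, -0.002, -1.0]]
ft_force: [0.4, 0.1, 0.9]
grip_width: 0.0856
gripper_force: 0.0
time_s: 39.05
position: [0.3267, -0.1408, 0.3332]
tool_rot: [[0.686, 0.727, 0.0], [0.727, -0.686, 0.0], [0.0, -0.0, -1.0]]
ft_force: [-0.0, 0.5, -0.5]
grip_width: 0.085
gripper_force: 0.0
weight xy mm 447.3 20.1 short 42 long 61 short-side angle -45.2 px [294. 279.]
```

View pics/end.png

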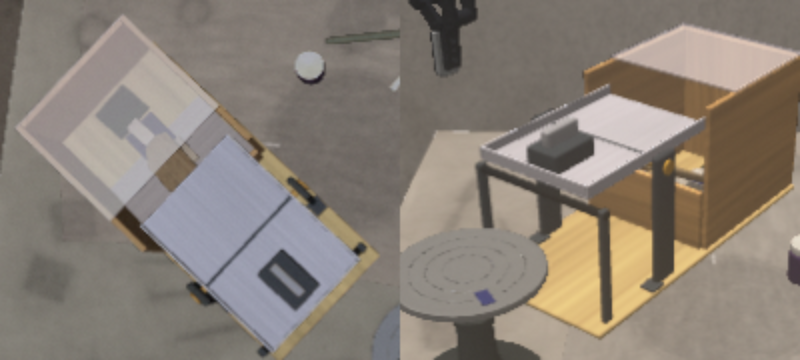

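The weight stands on its end of the level tray at (288,280), and the pieces show through the cover around (145,130). I check the rib and eraser once more, enlarged.

Run:
```python
from h import *
d=snap('top'); s=snap('side')
a=cv2.resize(d['color'][160:250,175:275,::-1],(400,360),interpolation=cv2.INTER_CUBIC)
b=cv2.resize(s['color'][170:260,310:410,::-1],(400,360),interpolation=cv2.INTER_CUBIC)
a=cv2.convertScaleAbs(np.hstack([a,b]),alpha=1.3); cv2.imwrite('pics/end2.png',a)
ax=np.array([.686,.728]);o=np.array([.4909,.0668])+.188*ax
for z in(.03,.06,.09):
  for u,v in((225,207),(248,232)):
    p=plane(d,u,v,z)[:2]-o; print(z,(u,v),(p@ax).round(3),(p@[-ax[1],ax[0]]).round(3))
```

```text
0.03 (225, 207) 0.022 -0.006
0.03 (248, 232) -0.071 0.0
0.06 (225, 207) 0.016 -0.007
0.06 (248, 232) -0.075 -0.001
0.09 (225, 207) 0.01 -0.009
0.09 (248, 232) -0.079 -0.003
```

View pics/end2.png

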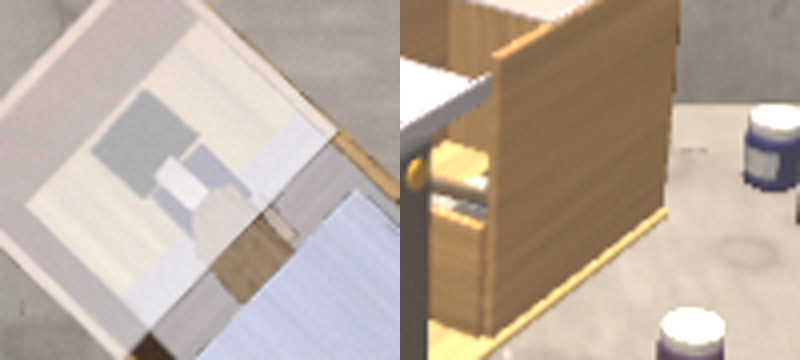

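The top view shows the black tile (145,140), the blue tile (195,185) with the eraser on it, the rib (245,245), and the edge of the white tile (275,215). All lie inside the box, with the rib's centre about 45 mm before the box centre.

```bash
python3 -c "
from h import *
print(env.close_job())"
```

```text
the job is handed in; nothing more can be done
None
```

I put all five pieces in the box over the rocker, stood the weight back on its end of the level tray, didn't touch the cup or pot, and handed the job in at about 39 s; it returned no verdict.

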